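# Fit the splined change gear on its arbor and swing the retaining arm over it

## Task

Fit the splined change gear on the upright keyed arbor, boss upward: the keys stand at an unknown angle, so turn the gear while pressing lightly until it drops, and bring it fully home on the arbor's shoulder. Then swing the retaining arm fully closed over the gear and let go, without pushing the other things on the bench about.

Things in the scene. Friction and masses are not known exactly. Their poses are not given: they have to be found in the camera images.
- gear: Loose steel spur gear, about 0.25 kg, flat, boss up. Toothed part 66 mm across, 14 mm high; above it a smooth round boss 46 mm across (grip here) up to 30 mm above the underside. Bore: six lands (tips on a 24.4 mm circle), between them six grooves 7 mm or more wide to a 34 mm circle. Origin: centre of the underside; z up along the bore; a groove lies along its +x and every 60 degrees on.
- arbor_stand: Fixed grey cast stand, base plate 130 x 88 x 12 mm, with the upright arbor at its origin (underside, on the arbor's axis); the arm's pivot post stands 62 mm along its +x. Arbor: flange 52 mm across whose top, the shoulder, is 22 mm above the bench; then a round shaft 22 mm across up to 60 mm, tapering to a 10 mm nose at 76 mm. It is braked: it does not turn by hand.
- shoulder (a point): On the arbor's axis at the shoulder (22 mm up): seat of the gear's underside centre. Axes as the stand's. From here up to 44 mm six keys, 4.5 mm wide, reach to a 32 mm circle. An unaligned gear rests on them, underside at 44 mm; within about 5 degrees of any of six positions 60 degrees apart it drops home. The keys' angle varies and is NOT reported: see or feel it.
- swing_arm (a joint): Angle (rad) of the retaining arm, a level 6 mm plate 54 to 60 mm above the bench: 0 = fully closed on its stop, fork astride the shaft, 2 mm above the boss of a gear that is home (it strikes one that is not); positive = open towards the stand's -y side (anticlockwise from above), 1.9 at most. Stays where left; about 1.2 N at the knob moves it.
- swing_knob (a point): Top centre of the upright round black knob near the arm's free end: 16 mm across, 64 to 82 mm above the bench, 106 mm from the pivot axis. At angle 0 it stands at (-42, -22) mm from the arbor's axis in the stand's axes. It can be pinched from above or pushed from its side.
- swing_pivot (a point): Point on the arm's upright pivot axis, 60 mm above the bench, fixed to the stand. Axes as the stand's.
- wheel_hub_0: Loose bystander: turned aluminium wheel, 58 mm across, 23 mm high, with five small holes and a smooth rim without teeth. Origin: centre of the underside.
- nut_m16: Loose bystander: hexagon nut 24 x 28 x 13 mm. Origin: centre of the underside.
- try_square: Loose bystander: small try square 116 x 75 x 16 mm lying flat. Origin: centre of the underside.
- hexkey_6: Loose bystander: black hex key 39 x 103 x 6 mm lying flat. Origin: centre of the underside.
There are look-alikes about, which are no part of the job. What is shaped like the gear but purple or yellow is not meant.

How it is judged (in metres and radians):
On the way:
1. the gear has dropped over the keys and is home on the shoulder, boss up, with the arm still open (horizontal distance between gear and shoulder below 0.004 m and z of gear in the frame of shoulder between -0.003 and 0.003 m and angle between gear's own z axis and vertical below 0.1 rad and value of joint swing_arm above 0.3 rad), for 0.2 s.
At the end, for the whole second after the job is handed in: The gear sits boss up on the arbor, its underside within 3 mm of the shoulder and 4 mm of the axis, tilted less than 0.1 rad and at rest; the retaining arm is closed over it (within 0.1 rad of its stop); the other loose things have not been pushed more than 30 mm (horizontal distance between gear and shoulder below 0.004 m and z of gear in the frame of shoulder between -0.003 and 0.003 m and angle between gear's own z axis and vertical below 0.1 rad and value of joint swing_arm below 0.1 rad and linear speed of gear below 0.02 m/s); the robot touches nothing.
It fails at once if wheel hub 0 pushed more than 30 mm (distance of wheel_hub_0 from where it was at the start of the episode above 0.03 m).
It fails at once if nut m16 pushed more than 30 mm (distance of nut_m16 from where it was at the start of the episode above 0.03 m).
It fails at once if try square pushed more than 30 mm (distance of try_square from where it was at the start of the episode above 0.03 m).
It fails at once if hexkey 6 pushed more than 30 mm (distance of hexkey_6 from where it was at the start of the episode above 0.03 m).
It also fails if it takes over 54 s, if anything falls off the work surface, if the arm or the gripper's body presses on something with over 40 N, if the wrist force passes 120 N, or if a joint passes its speed limit or range.

## Robot

A 7-joint arm with a two-finger parallel gripper is mounted at the origin on a cart in front of the work surface, level with it; the furniture and walls round the work are solid. World frame = base frame: x ahead of the robot, y to its left, z up, the work surface at z = 0. Lengths are in mm, angles in rad, forces in N, time in s.
With the tool pointing down it reaches from about 400 to 850 mm from the base axis. Payload 4.4 kg.
Tool frame: the origin (TCP) lies on the mounting face of the last link; the fingertips stand 199 mm ahead of it and the grasp point (between the pads) lies 180 mm ahead of it; z points along the fingers, y is the line along which they close (so a half turn about z gives the same grasp; the last joint's range is limited). The gripper opens to 94 mm and grips with 3 to 60 N. Pads are 16 mm wide; open, the fingers measure 119 mm over their backs; the gripper's body (75 mm by 177 mm) begins 78 mm behind the grasp point.
Start: joints at [-1.223, 0.628, 0.038, 1.517, -0.027, 0.996, -0.02], TCP at [261.343, 595.16, 404.678] pointing down, gripper open.
Joint ranges: [-3.06, 3.06], [-0.37, 2.12], [-1.25, 1.32], [0.18, 2.47], [-1.1, 4.24], [0.23, 1.98], [-2.94, 2.94]. Speed limits (rad/s): [2.57, 2.57, 3.14, 3.14, 3.14, 3.14, 3.14].

## Interface

Orientations are given as [roll, pitch, yaw] about the fixed x, y, z axes, in that order (R = Rz(yaw) Ry(pitch) Rx(roll)).
In Python, from cell import sense, camera, camera_model, job_done gives the robot as it stands.
- The arm moves only by the shell command python3 -m inch 'ROWS'. ROWS is JSON, a list of rows, each a list of 3 entries, a list of its own where there are three numbers: the shift along the tool's x, y, z scaled (see below), then the turn about the tool's z scaled (see below), then the opening, from 0 (shut) to 1 (fully open). In form: [[[x, y, z], spin, hand], ...]. A call has exactly 5 rows; each row shifts and turns the commanded pose from where the row before left it, along the tool's axes as they then stand; what a row does not reach is not made up. The controller multiplies each number of a shift by 15 cm and each number of a turn by 90 degrees. A row lasts 1/12 s, in which the tool goes at most 41.7 mm and 7.16 degrees, less where a joint would pass 70% of its speed; a pose out of reach is approached as far as the arm can. A call with a number of a shift or a turn outside -1 to 1 is refused whole. A call with a gripper value outside its range is refused whole. The fingers move at their own pace and stop on an object; the grip force is fixed at half the most. Time passes only in rows, so rows that do not move let the fingers close, or fill a call up. It gives the time, the measured TCP pose, the force, the opening and the grip force at its end, in the units of the state.
- sense(): the state, without advancing time (a new reading comes with each control period).
- camera(name): name is "scene" or "top" or "wrist"; returns the picture (420x560x3 uint8, blue, green, red); there is no depth.
- camera_model(name): a dict with "camera_matrix" (3x3 intrinsics, pixels), "R" (3x3) and "t" (3): a world point X has camera coordinates R X + t. Camera axes: x right, y down, z forward; pixel columns grow to the right and rows downward; lengths in mm; the calibration is good to about 2 mm. A picture is of the moment at which its call begins: read the wrist's pose just before it. camera_model takes no time and is no camera call; for the wrist camera it gives the pose at the moment of the call.
- job_done(): hands the job in; it is judged then, once.
The state is a dict: "t": time; "joints": joint angles; "dq": joint speeds; "joint_efforts": joint torques, N m; "ee_pos": TCP position; "tool_rot": TCP orientation; "contact_force": force on the tool from outside, world axes, zero at the start; "torque": the same for the moment, N m; "width": finger opening in mm; "gripper_force": force on a finger pad.
Only numpy, scipy, OpenCV 4.12 (cv2) and the standard library are available. Lean on these libraries where they do the work, as an engineer would, in place of code of your own. Each camera call takes 0.05 s, during which the arm holds its last target. There are 200 camera calls.

## Working session

There is one attempt and no reset: what is moved stays moved. The work goes in short steps, Python scripts to look and compute and a shell command to move; the robot and the scene stay as the last step left them, time stands still between calls to the robot, and variables do not carry over. Pictures are saved under pics/ and viewed, at most 11 in all, crops included, and the job is handed in when it is done.

```bash
mkdir -p pics; ls
python3 - <<'E'
from cell import *
import cv2,numpy as np
s=sense();print(s['t'],s['ee_pos'],s['tool_rot'],s['width'])
for n in("top","scene"):
    cv2.imwrite(f"pics/{n}0.png",camera(n));m=camera_model(n);print(n,np.round(m["camera_matrix"],1).tolist(),np.round(m["R"],3).tolist(),np.round(m["t"],1).tolist())
E
```

```text
pics
0.0 [261.2261778  594.89087599 403.78017446] [-3.13978559e+00  4.09387262e-05  2.72779895e+00] 94.16412876588224
top [[403.7, 0.0, 278.3], [0.0, 403.7, 203.9], [0.0, 0.0, 1.0]] [[0.011, -1.0, -0.013], [-0.98, -0.009, -0.198], [0.198, 0.015, -0.98]] [-59.5, 559.5, 873.0]
scene [[475.5, 0.0, 283.5], [0.0, 475.5, 214.0], [0.0, 0.0, 1.0]] [[0.862, -0.506, -0.019], [-0.266, -0.421, -0.867], [0.431, 0.753, -0.498]] [-528.5, 166.2, 915.7]
```

View pics/top0.png

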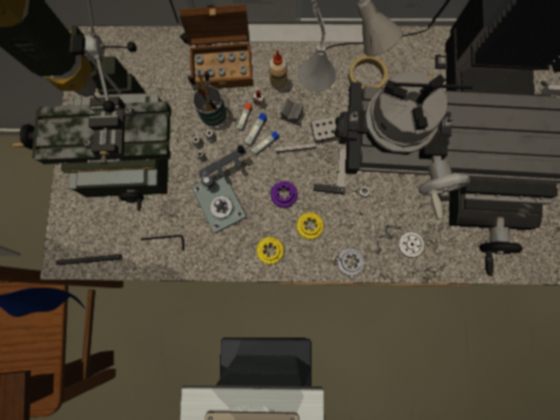

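View pics/scene0.png

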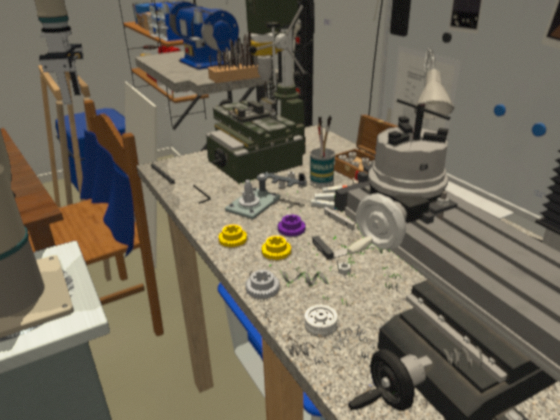

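```bash
cat > h.py <<'E'
import numpy as np,cv2
from cell import *
def ray(m,u,v,z):
    K,R,t=[np.array(m[k],float) for k in("camera_matrix","R","t")]
    d=R.T@np.linalg.solve(K,[u,v,1.]);c=-R.T@t
    return c+d*(z-c[2])/d[2]
def proj(m,X):
    K,R,t=[np.array(m[k],float) for k in("camera_matrix","R","t")]
    p=K@(R@np.array(X,float)+t);return p[:2]/p[2]
E
python3 - <<'E'
from h import *
a=cv2.imread("pics/top0.png")
c=lambda u,v,w,h:cv2.resize(a[v:v+h,u:u+w],None,fx=6,fy=6,interpolation=cv2.INTER_CUBIC)
# left: stand (u 185..250, v 140..235), right gear (325..375, 235..285)
L=c(185,140,65,95);R=c(322,235,56,95)
cv2.imwrite("pics/crop0.png",np.hstack([L,R]))
m=camera_model("top")
for n,u,v,z in[("gear",350,262,30),("hub",411,244,23),("arbor",221,207,40),("pivot",208,180,60),("knob",241,150,82),("purple",284,194,30),("y1",310,225,30),("y2",270,250,30),("nut",364,191,10)]:print(n,ray(m,u,v,z).round())
E
```

```text
gear [ 431. -219.   30.]
hub [ 474. -363.   23.]
arbor [555.  80.  40.]
pivot [614. 110.  60.]
knob [680.  33.  82.]
purple [589. -67.  30.]
y1 [ 515. -128.   30.]
y2 [456. -36.  30.]
nut [ 603. -261.   10.]
```

View pics/crop0.png

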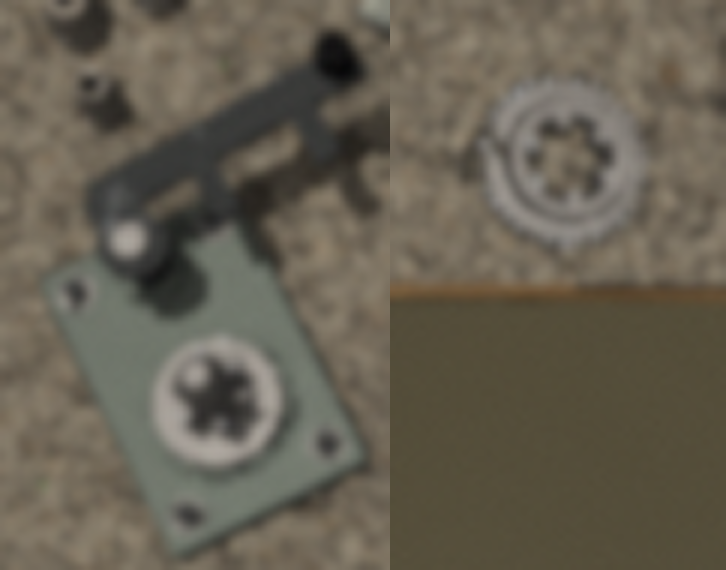

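```bash
for i in 1 2 3; do python3 -m inch '[[[-0.212,-0.157,0],0,0.8],[[-0.212,-0.157,0],0,0.8],[[-0.212,-0.157,0],0,0.8],[[-0.212,-0.157,0],0,0.8],[[-0.212,-0.157,0],0,0.8]]'|tail -1; done
for i in 1 2 3 4; do python3 -m inch '[[[0,0,0],0.072,0.8],[[0,0,0],0.072,0.8],[[0,0,0],0.072,0.8],[[0,0,0],0.072,0.8],[[0,0,0],0.072,0.8]]'|tail -1; done
python3 - <<'E'
from h import *
s=sense();print(s['ee_pos'],s['tool_rot'],s['joints'],s['contact_force'])
m=camera_model("wrist");cv2.imwrite("pics/w0.png",camera("wrist"))
import pickle;pickle.dump(m,open("w0.pkl","wb"))
print(m["camera_matrix"],m["R"],-np.array(m["R"]).T@m["t"])
print(proj(m,[555,80,22]),proj(m,[614,110,60]))
E
```

```text
gripper_force: 0.0
gripper_force: 0.0
gripper_force: 0.0
gripper_force: 0.0
gripper_force: 0.0
gripper_force: 0.0
gripper_force: 0.0
[555.84912771  80.05213101 404.30781627] [-3.14127422e+00  7.30732737e-04  4.60458577e-01] [-0.63755108  0.59252769  0.70641933  1.78143243 -0.46479821  0.94189895
 -0.84476032] [ 0.12681383 -0.62490832  0.50565904]
[[309.9751698    0.         280.42075303]
 [  0.         309.9751698  202.67908122]
 [  0.           0.           1.        ]] [[ 4.45231787e-01 -8.95415268e-01  3.92078366e-04]
 [-8.70670980e-01 -4.32825752e-01  2.33653404e-01]
 [-2.09047123e-01 -1.04371294e-01 -9.72319872e-01]] [614.66665242 110.23256579 384.01094629]
[280.72706454 186.1948917 ] [280.20872143 128.89893612]
```

View pics/w0.png

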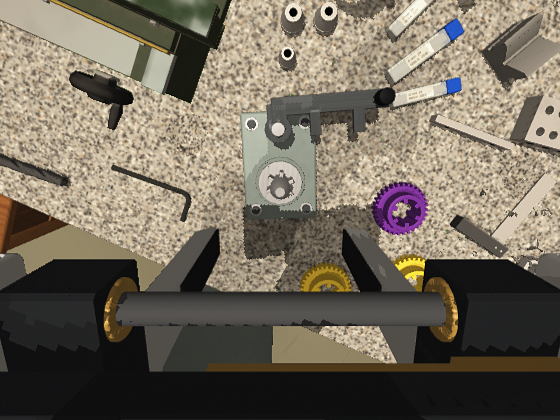

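```bash
python3 -m inch '[[[-0.088,0,0.152],0,0.8],[[-0.088,0,0.152],0,0.8],[[-0.088,0,0.152],0,0.8],[[-0.088,0,0.152],0,0.8],[[-0.088,0,0.152],0,0.8]]'; python3 -m inch '[[[0,0,0],0,0.8],[[0,0,0],0,0.8],[[0,0,0],0,0.8],[[0,0,0],0,0.8],[[0,0,0],0,0.8]]' >/dev/null
cat >> h.py <<'E'
def shot(name):
    import pickle
    m=camera_model("wrist");a=camera("wrist");s=sense()
    cv2.imwrite(f"pics/{name}.png",a);pickle.dump((m,s),open(name+".pkl","wb"));return a,m,s
E
python3 - <<'E'
from h import *
a,m,s=shot("w1");print(s['ee_pos'],s['tool_rot'])
c=proj(m,[555,80,30]).astype(int);print(c)
k=a[max(c[1]-90,0):c[1]+90,c[0]-100:c[0]+100];print(max(c[1]-90,0),c[0]-100)
cv2.imwrite("pics/w1c.png",cv2.resize(k,None,fx=4,fy=4)[:600,:800])
E
```

```text
t: 3.48
ee_pos: [496.3, 50.3, 289.7]
tool_rot: [3.141, 0.0, 0.469]
contact_force: [-0.2, -0.8, -0.6]
width: 75.1
gripper_force: 0.0
[497.95541952  50.65831671 291.60827498] [ 3.14085189e+00 -2.30628851e-03  4.66990167e-01]
[280 132]
42 180
```

View pics/w1c.png

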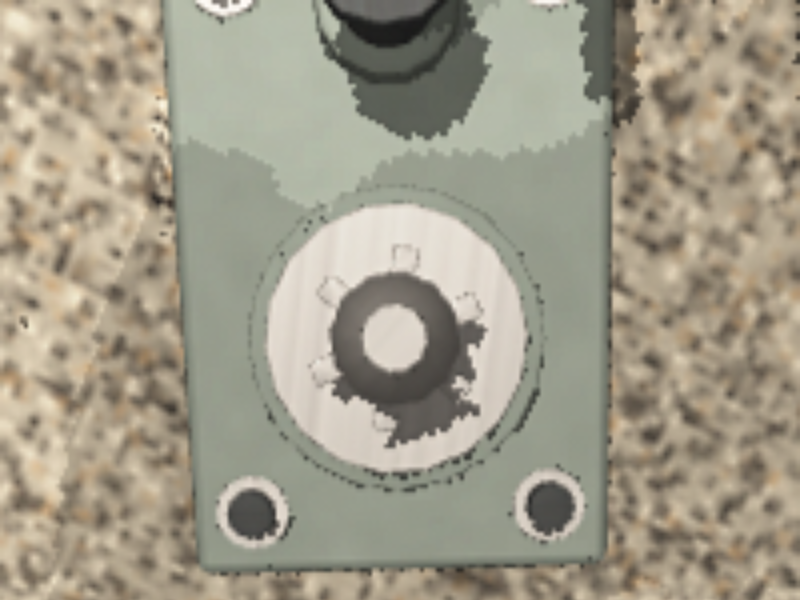

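Run:
```python
from h import *
import pickle
m,s=pickle.load(open("w1.pkl","rb"));a=cv2.imread("pics/w1.png")
P=lambda x,y,z:ray(m,(x+.5)/4-.5+180,(y+.5)/4-.5+42,z)
hsv=cv2.cvtColor(a,cv2.COLOR_BGR2HSV);k=((hsv[...,2]>150)&(hsv[...,1]<28)).astype(np.uint8)
roi=np.zeros_like(k);cv2.circle(roi,(279,126),36,1,-1);k&=roi
pts=cv2.findNonZero(k);h=cv2.convexHull(pts);e=cv2.fitEllipse(h);print(e)
fl=ray(m,*e[0],22);print("flange",fl,"eye",P(396,336,22),"r",[np.linalg.norm(ray(m,e[0][0]+e[1][i]/2,e[0][1],22)-fl) for i in(0,1)])
print("nose",P(395,337,76))
c=fl
for q in[(404,257),(331,292),(324,368),(386,418),(465,385),(468,305)]:
    d=(P(*q,44)-c)[:2];an=np.degrees(np.arctan2(d[1],d[0]));print(np.hypot(*d).round(1),an.round(1),(an%60).round(1))
A,B=P(200,570,12),P(606,560,12);d=A-B;print("plate edge",np.linalg.norm(d[:2]),"stand x ang",np.degrees(np.arctan2(d[1],d[0]))-90)
C,D=P(185,300,12),P(200,570,12);d=C-D;print(np.degrees(np.arctan2(d[1],d[0])))
C,D=P(608,170,12),P(606,560,12);d=C-D;print(np.degrees(np.arctan2(d[1],d[0])))
print("front edge dist",(c-(A+B)/2))
g=camera_model("top");print("gear",ray(g,322+566/6-390/6,235+158/6,30),"knob",ray(g,185+338/6,140+50/6,82),"pivot cap",ray(g,185+127/6,140+239/6,70))
m0=pickle.load(open("w0.pkl","rb"));print("w0 knob",ray(m0,384,97,82),"cap",ray(m0,278,129,70), "flange",ray(m0,280,181,22))
```

```text
((278.9291687011719, 125.99259948730469), (71.49230194091797, 71.77871704101562), 9.006392478942871)
flange [558.79509874  83.05729931  22.        ] eye [558.93691307  83.39508847  22.        ] r [np.float64(27.956409740643352), np.float64(28.068430521126167)]
nose [558.28988793  82.99950344  76.        ]
13.6 21.4 21.4
13.9 83.7 23.7
14.2 139.8 19.8
14.5 -161.0 19.0
14.9 -98.0 22.0
13.7 -40.1 19.9
plate edge 86.10457730399614 stand x ang 28.232088200858726
27.798481980537282
28.687698920729108
front edge dist [41.19983051 22.07924456 10.        ]
gear [ 432.27567271 -222.53983257   30.        ] knob [684.2786183   32.21303427  82.        ] pivot cap [612.00053616 112.19757596  70.        ]
w0 knob [682.58999416  36.72443695  82.        ] cap [612.9646121  111.91321698  70.        ] flange [560.19689616  83.54485573  22.        ]
```

```bash
for i in 1 2; do python3 -m inch '[[[-0.167,0.144,0],0,0.7],[[-0.167,0.144,0],0,0.7],[[-0.167,0.144,0],0,0.7],[[-0.167,0.144,0],0,0.7],[[-0.167,0.144,0],0,0.7]]' >/dev/null; done;  python3 -m inch '[[[0,0,0],0,0.7],[[0,0,0],0,0.7],[[0,0,0],0,0.7],[[0,0,0],0,0.7],[[0,0,0],0,0.7]]' >/dev/null
python3 - <<'E'
from h import *
a,m,s=shot("w2");print(s['t'],s['ee_pos'],s['tool_rot'],s['joints'].round(2),s['width'])
c=proj(m,[432,-222,30]).astype(int);print(c)
o=(max(c[0]-100,0),max(c[1]-75,0));print(o)
cv2.imwrite("pics/w2c.png",cv2.resize(a[o[1]:o[1]+150,o[0]:o[0]+200],None,fx=4,fy=4))
E
```

```text
5.25 [ 371.01402334 -253.95971634  290.64721872] [-3.14108257e+00 -3.31453776e-04  4.68687218e-01] [ 0.23  0.59  0.45  2.18 -0.55  0.49  0.01] 66.22676477157263
[280 124]
(np.int64(180), np.int64(49))
```

View pics/w2c.png

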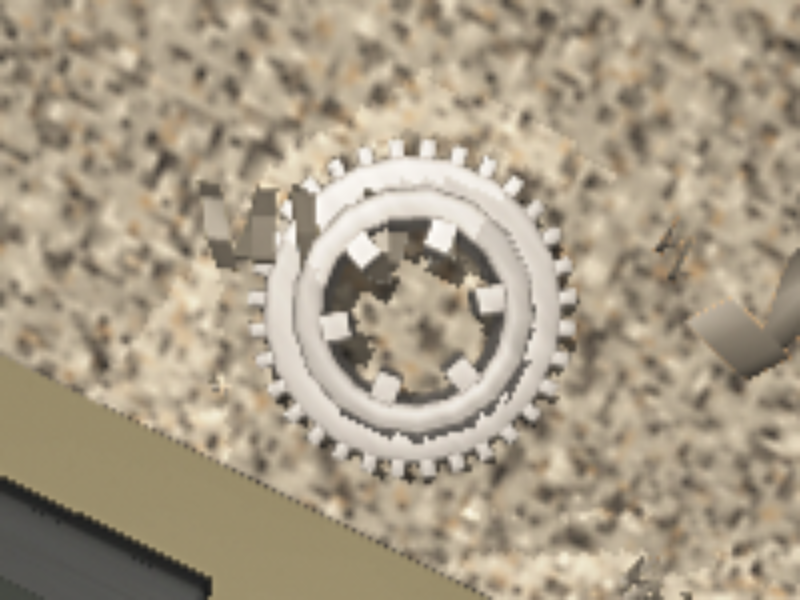

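Run:
```python
from h import *
import pickle
m,s=pickle.load(open("w2.pkl","rb"))
P=lambda x,y,z:ray(m,(x+.5)/4-.5+180,(y+.5)/4-.5+49,z)
L=[P(*q,30) for q in[(441,235),(490,299),(463,376),(386,388),(336,326),(362,248)]]
c=np.mean(L,0);print("lands c",c,"boss",P(416,310,30),"teeth",P(412.5,309,14))
for p in L:
    d=(p-c)[:2];an=np.degrees(np.arctan2(d[1],d[0]));print(np.hypot(*d).round(1),an.round(1),(an%60).round(1))
x=np.array([np.cos(s['tool_rot'][2]),np.sin(s['tool_rot'][2])]);y=np.array([x[1],-x[0]])
d=c[:2]-s['ee_pos'][:2];print("tool dx,dy",d@x,d@y)
```

```text
lands c [ 431.68811835 -224.26298393   30.        ] boss [ 432.36926486 -224.54827083   30.        ] teeth [ 432.40437745 -223.92456698   14.        ]
14.9 6.6 6.6
14.7 -53.3 6.7
15.1 -113.9 6.1
14.9 -173.2 6.8
14.7 126.5 6.5
15.1 66.1 6.1
tool dx,dy 67.5455987978205 0.9131288006259202
```

```bash
python3 -m inch '[[[0.0905,0.001,0],0,0.7],[[0.0905,0.001,0],0,0.7],[[0.0905,0.001,0],0,0.7],[[0.0905,0.001,0],0,0.7],[[0.0905,0.001,0],0,0.7]]' >/dev/null;  python3 -m inch '[[[0,0,0.09],0,0.7],[[0,0,0.09],0,0.7],[[0,0,0.09],0,0.7],[[0,0,0.09],0,0.7],[[0,0,0.09],0,0.7]]' > /dev/null;python3 -m inch '[[[0,0,0],0,0.7],[[0,0,0],0,0.7],[[0,0,0],0,0.7],[[0,0,0],0,0.7],[[0,0,0],0,0.7]]'
```

```text
t: 6.5
ee_pos: [431.6, -225.4, 223.9]
tool_rot: [3.141, -0.001, 0.466]
contact_force: [0.1, -0.7, -0.1]
width: 65.6
gripper_force: 0.0
```

```bash
python3 -m inch '[[[0.004,-0.004,0.025],0,0.7],[[0,0,0.025],0,0.7],[[0,0,0],0,0.7],[[0,0,0],0,0],[[0,0,0],0,0]]' >/dev/null; for i in 1 2; do python3 -m inch '[[[0,0,0],0,0],[[0,0,0],0,0],[[0,0,0],0,0],[[0,0,0],0,0],[[0,0,0],0,0]]'; done
```

```text
t: 7.33
ee_pos: [431.6, -224.7, 215.7]
tool_rot: [3.141, 0.0, 0.466]
contact_force: [0.1, -0.3, -0.7]
width: 44.6
gripper_force: 30.0
t: 7.75
ee_pos: [431.6, -224.7, 215.7]
tool_rot: [3.141, -0.0, 0.466]
contact_force: [-0.2, -0.6, -0.5]
width: 44.6
gripper_force: 30.0
```

```bash
python3 -m inch '[[[0,0,-0.127],0,0],[[0,0,-0.127],0,0],[[0,0,-0.127],0,0],[[0,0,-0.127],0,0],[[0,0,-0.127],0,0]]';  for i in 1 2; do python3 -m inch '[[[0.1675,-0.145,0],0,0],[[0.1675,-0.145,0],0,0],[[0.1675,-0.145,0],0,0],[[0.1675,-0.145,0],0,0],[[0.1675,-0.145,0],0,0]]' >/dev/null; done;  python3 -m inch '[[[0,0,0],0.0574,0],[[0,0,0],0.0574,0],[[0,0,0],0.0574,0],[[0,0,0],0,0],[[0,0,0],0,0]]'
```

```text
t: 8.17
ee_pos: [431.1, -224.1, 311.5]
tool_rot: [-3.14, 0.001, 0.466]
contact_force: [0.5, 0.5, -2.5]
width: 44.7
gripper_force: 30.0
t: 9.42
ee_pos: [557.9, 82.9, 310.4]
tool_rot: [-3.141, 0.002, 0.198]
contact_force: [0.4, 0.1, -2.3]
width: 44.7
gripper_force: 30.0
```

Run:
```python
from h import *
a,m,s=shot("w3");print(s['t'],s['ee_pos'],s['tool_rot'],s['contact_force'])
cv2.imwrite("pics/w3c.png",a)
x=np.array([np.cos(s['tool_rot'][2]),np.sin(s['tool_rot'][2])]);y=np.array([x[1],-x[0]])
d=np.array([558.6,83.2])-s['ee_pos'][:2];print("to arbor tool",d@x,d@y)
```

```text
9.4667 [557.94524943  82.76499154 310.54149554] [-3.14130212e+00  1.13666921e-03  1.97925068e-01] [-0.61213517  1.20580781 -2.82228488]
to arbor tool 0.7275057061605835 -0.29776855573608363
```

View pics/w3c.png

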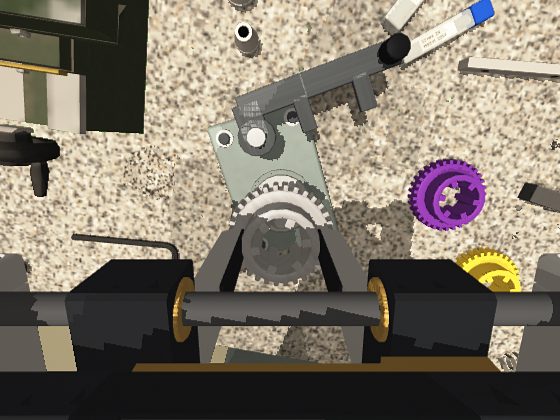

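```bash
for i in 1 2; do python3 -m inch '[[[0,0,0.032],0,0],[[0,0,0.032],0,0],[[0,0,0.032],0,0],[[0,0,0.032],0,0],[[0,0,0.032],0,0]]'|egrep 'pos|force'; done; python3 -m inch '[[[0,0,0.01],0,0],[[0,0,0.01],0,0],[[0,0,0.01],0,0],[[0,0,0.01],0,0],[[0,0,0.01],0,0]]'
```

```text
ee_pos: [558.2, 82.5, 286.2]
contact_force: [0.0, -0.7, -2.3]
gripper_force: 30.0
ee_pos: [558.3, 82.6, 262.4]
contact_force: [1.0, 0.3, -2.8]
gripper_force: 30.0
t: 10.72
ee_pos: [558.4, 82.6, 255.5]
tool_rot: [3.142, -0.0, 0.195]
contact_force: [-0.5, -0.8, -2.4]
width: 44.2
gripper_force: 30.0
```

```bash
python3 -m inch '[[[0,0,0.02],0,0],[[0,0,0.02],0,0],[[0,0,0.02],0,0],[[0,0,0.02],0,0],[[0,0,0.02],0,0]]'|egrep 'pos|contact'; python3 -m inch '[[[0,0,0.004],0,0],[[0,0,0.004],0,0],[[0,0,0.004],0,0],[[0,0,0.004],0,0],[[0,0,0.004],0,0]]'|egrep 'pos|contact'
```

```text
ee_pos: [558.3, 82.6, 240.1]
contact_force: [0.2, 0.3, -2.8]
ee_pos: [558.4, 82.6, 237.7]
contact_force: [-2.0, 0.1, 6.6]
```

```bash
python3 -m inch '[[[0,0,0],0,0.65],[[0,0,0],0,0.65],[[0,0,0],0,0.65],[[0,0,0],0,0.65],[[0,0,0],0,0.65]]'|egrep 'pos|contact|width';python3 -m inch '[[[0,0,0],0,0.65],[[0,0,0],0,0.65],[[0,0,-0.03],0,0.65],[[0,0,-0.03],0,0.65],[[0,0,-0.03],0,0.65]]'|egrep 'pos|contact|width'; python3 -m inch '[[[0,0,-0.11],0,0.65],[[0,0,-0.11],0,0.65],[[0,0,-0.11],0,0.65],[[0,0,-0.11],0,0.65],[[0,0,-0.11],0,0.65]]'|egrep 'pos|contact|width'
python3 -m inch '[[[0,0,0],0,0.65],[[0,0,0],0,0.65],[[0,0,0],0,0.65],[[0,0,0],0,0.65],[[0,0,0],0,0.65]]' >/dev/null
python3 - <<'E'
from h import *
a,m,s=shot("w4");print(s['t'],s['ee_pos'],s['tool_rot'])
for n,p in[("home boss top",[558.6,83.2,52]),("high",[558.6,83.2,74]),("knob",[683,35,82]),("pivot",[613.2,112.5,70])]:print(n,proj(m,p))
E
```

```text
ee_pos: [558.4, 82.6, 237.5]
contact_force: [-0.8, -0.2, 1.2]
width: 60.9
ee_pos: [558.4, 82.5, 251.4]
contact_force: [0.4, -0.1, -0.4]
width: 61.3
ee_pos: [558.2, 82.5, 334.7]
contact_force: [0.2, -0.0, 0.3]
width: 61.2
13.2667 [558.04943011  82.57015139 332.57040667] [3.14154257e+00 1.58738419e-03 1.95260562e-01]
home boss top [280.27467069 205.39597044]
high [280.28113648 212.1116955 ]
knob [384.55483677  56.74102665]
pivot [256.58363142 135.84780341]
```

View pics/w4.png

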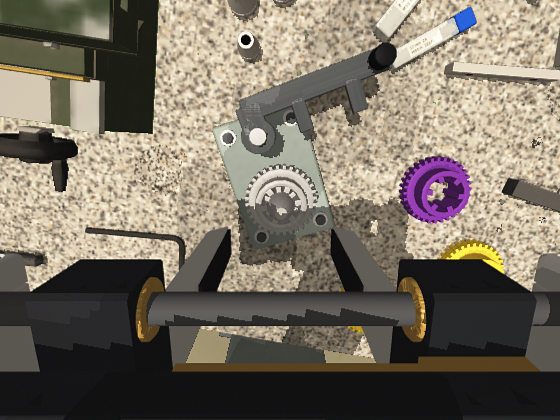

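Run:
```python
from h import *
import pickle
m,s=pickle.load(open("w4.pkl","rb"));a=cv2.imread("pics/w4.png")
g=cv2.inRange(a,(0,0,0),(38,38,38));r=np.zeros_like(g);r[35:75,360:405]=255;g&=r
n,l,st,ce=cv2.connectedComponentsWithStats(g);i=1+np.argmax(st[1:,4]);print(st[i],ce[i])
# top disc: fit circle to upper blob; far from camera nadir => top is outer end
for q in(ce[i],(382,54)):
    for z in(73,82):
        k=ray(m,*q,z);d=k[:2]-[613.2,112.5];print(z,k.round(1),np.hypot(*d).round(1),np.degrees(np.arctan2(d[1],d[0])).round(1))
yw=s['tool_rot'][2];x=np.array([np.cos(yw),np.sin(yw)]);y=np.array([x[1],-x[0]])
k=ray(m,*ce[i],78)[:2];d=k-s['ee_pos'][:2];print("to knob",d@x,d@y)
cv2.imwrite("pics/w4k.png",cv2.resize(a[20:95,340:440],None,fx=7,fy=7,interpolation=cv2.INTER_CUBIC))
```

```text
[367  43  29  31 549] [382.02185792  57.36429872]
73 [684.6  34.3  73. ] 105.9 -47.6
82 [682.3  36.6  82. ] 102.6 -47.7
73 [686.8  34.9  73. ] 106.9 -46.5
82 [684.3  37.2  82. ] 103.6 -46.6
to knob 113.76872971629905 70.41624550566573
```

View pics/w4k.png

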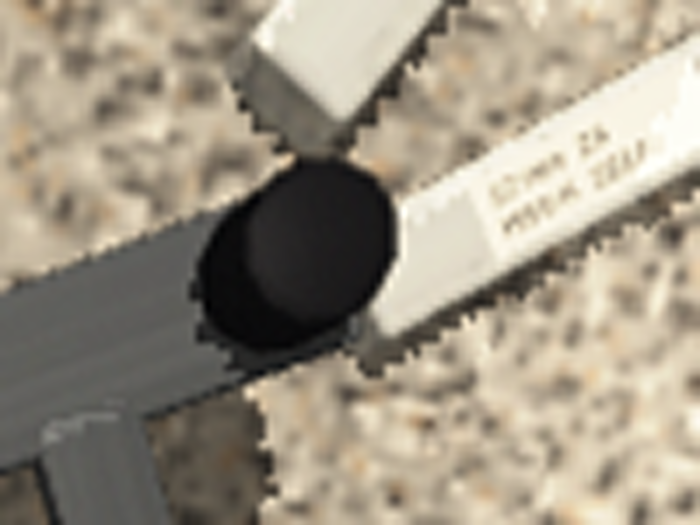

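```bash
python3 -m inch '[[[0.153,0.096,0],0,0.45],[[0.153,0.096,0],0,0.45],[[0.153,0.096,0],0,0.45],[[0.153,0.096,0],0,0.45],[[0.153,0.096,0],0,0.45]]'>/dev/null; python3 -m inch '[[[0,0,0.06],0,0.45],[[0,0,0.06],0,0.45],[[0,0,0.06],0,0.45],[[0,0,0.06],0,0.45],[[0,0,0.06],0,0.45]]'>/dev/null; python3 -m inch '[[[0,0,0.03],0,0.45],[[0,0,0.03],0,0.45],[[0,0,0.03],0,0.45],[[0,0,0.03],0,0.45],[[0,0,0.021],0,0.45]]'; python3 -m inch '[[[0,0,0],0,0],[[0,0,0],0,0],[[0,0,0],0,0],[[0,0,0],0,0],[[0,0,0],0,0]]';python3 -m inch '[[[0,0,0],0,0],[[0,0,0],0,0],[[0,0,0],0,0],[[0,0,0],0,0],[[0,0,0],0,0]]'
```

```text
t: 14.52
ee_pos: [684.8, 34.3, 267.0]
tool_rot: [-3.142, -0.0, 0.195]
contact_force: [0.1, 1.0, -0.6]
width: 42.1
gripper_force: 0.0
t: 14.93
ee_pos: [685.0, 34.1, 267.6]
tool_rot: [3.141, -0.001, 0.195]
contact_force: [0.4, -0.6, 0.6]
width: 15.4
gripper_force: 30.0
t: 15.35
ee_pos: [685.0, 34.1, 267.6]
tool_rot: [3.141, -0.001, 0.195]
contact_force: [-0.6, -0.4, 1.5]
width: 15.0
gripper_force: 30.0
```

Run:
```python
import numpy as np
a=np.radians(np.linspace(-47.6,-139.8,26));p=106*np.c_[np.cos(a),np.sin(a)]
yw=.195;X=np.array([np.cos(yw),np.sin(yw)]);Y=np.array([X[1],-X[0]])
d=np.diff(p,axis=0);print((np.c_[d@X,d@Y]/150).round(4).tolist());print((p[::5]+[613.2,112.5]).round(1).tolist())
```

```text
[[-0.0396, 0.0223], [-0.041, 0.0197], [-0.0422, 0.017], [-0.0432, 0.0143], [-0.044, 0.0115], [-0.0447, 0.0086], [-0.0451, 0.0057], [-0.0454, 0.0028], [-0.0455, -0.0001], [-0.0454, -0.003], [-0.0451, -0.0059], [-0.0446, -0.0088], [-0.044, -0.0117], [-0.0431, -0.0145], [-0.0421, -0.0172], [-0.0409, -0.0199], [-0.0395, -0.0225], [-0.038, -0.025], [-0.0363, -0.0274], [-0.0345, -0.0296], [-0.0325, -0.0318], [-0.0304, -0.0338], [-0.0282, -0.0357], [-0.0258, -0.0375], [-0.0233, -0.039]]
[[684.7, 34.2], [656.2, 15.6], [623.4, 7.0], [589.5, 9.2], [558.0, 22.0], [532.2, 44.1]]
```

```bash
python3 -m inch '[[[-0.0396,0.0223,0],0,0],[[-0.041,0.0197,0],0,0],[[-0.0422,0.017,0],0,0],[[-0.0432,0.0143,0],0,0],[[-0.044,0.0115,0],0,0]]'; python3 -m inch '[[[-0.0447,0.0086,0],0,0],[[-0.0451,0.0057,0],0,0],[[-0.0454,0.0028,0],0,0],[[-0.0455,0,0],0,0],[[-0.0454,-0.003,0],0,0]]'
```

```text
t: 15.77
ee_pos: [656.0, 15.4, 267.5]
tool_rot: [-3.141, -0.001, 0.195]
contact_force: [2.3, 2.2, 1.6]
width: 14.9
gripper_force: 30.0
t: 16.18
ee_pos: [623.0, 6.1, 267.4]
tool_rot: [3.14, -0.0, 0.195]
contact_force: [5.0, -0.3, 1.4]
width: 15.1
gripper_force: 30.0
```

Small forces, arc tracks well; continue to the stop.

```bash
python3 -m inch '[[[-0.0451,-0.0059,0],0,0],[[-0.0446,-0.0088,0],0,0],[[-0.044,-0.0117,0],0,0],[[-0.0431,-0.0145,0],0,0],[[-0.0421,-0.0172,0],0,0]]'|egrep 'pos|cont|wid'; python3 -m inch '[[[-0.0409,-0.0199,0],0,0],[[-0.0395,-0.0225,0],0,0],[[-0.038,-0.025,0],0,0],[[-0.0363,-0.0274,0],0,0],[[-0.0345,-0.0296,0],0,0]]'|egrep 'pos|cont|wid';  python3 -m inch '[[[-0.0325,-0.0318,0],0,0],[[-0.0304,-0.0338,0],0,0],[[-0.0282,-0.0357,0],0,0],[[-0.0258,-0.0375,0],0,0],[[-0.012,-0.02,0],0,0]]'|egrep 'pos|cont|wid'
```

```text
ee_pos: [587.9, 6.6, 267.3]
contact_force: [0.4, -6.3, 3.5]
width: 13.9
ee_pos: [555.1, 17.6, 267.2]
contact_force: [-3.7, -11.3, 6.2]
width: 13.2
ee_pos: [528.6, 36.4, 266.8]
contact_force: [-11.5, -14.5, 12.2]
width: 9.7
```

```bash
python3 -m inch '[[[0,0,0],0,0.35],[[0,0,0],0,0.35],[[0,0,-0.1],0,0.35],[[0,0,-0.1],0,0.35],[[0,0,-0.1],0,0.35]]'|egrep 'pos|cont|wid';  python3 -m inch '[[[0,0,-0.1],0,0.35],[[-0.1,0,-0.1],0,0.35],[[-0.1,0,0],0,0.35],[[-0.1,0,0],0,0.35],[[0,0,0],0,0.35]]' > /dev/null
python3 - <<'E'
from h import *
a,m,s=shot("w5");print(s['t'],s['ee_pos'],s['tool_rot'])
for ang in(0,.1,.2):
    t=np.radians(28.2)+np.pi+np.arctan2(22,104)+ang;print(ang,proj(m,[613.2+106*np.cos(t),112.5+106*np.sin(t),82]))
E
```

```text
ee_pos: [532.2, 41.9, 311.6]
contact_force: [-0.7, 1.1, -0.1]
width: 32.6
18.3167 [488.06285817  33.23356814 341.71021535] [-3.13894116  0.00480109  0.19581211]
0 [279.36020763 150.88642166]
0.1 [291.24576685 143.44937904]
0.2 [302.4910525  134.74116733]
```

View pics/w5.png

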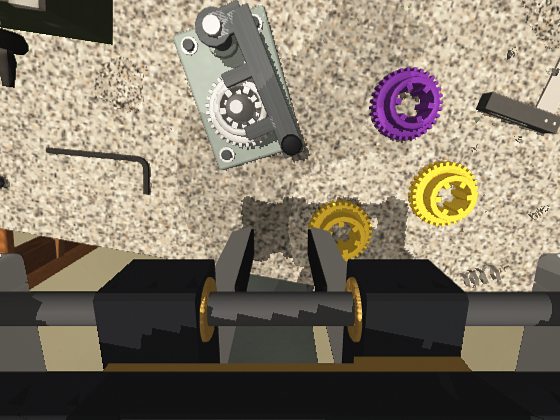

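```bash
python3 -m inch '[[[0.071,0.049,0],0,0],[[0.071,0.049,0],0,0],[[0.071,0.049,0],0,0],[[0.071,0.049,0],0,0],[[0.071,0.049,0],0,0]]'|egrep 'pos|cont|wid'; python3 -m inch '[[[0,0,0.06],0,0],[[0,0,0.06],0,0],[[0,0,0.06],0,0],[[0,0,0.06],0,0],[[0,0,0.06],0,0]]'|egrep 'pos|cont|wid'; python3 -m inch '[[[0,0,0.05],0,0],[[0,0,0.05],0,0],[[0,0,0.05],0,0],[[0,0,0.045],0,0],[[0,0,0],0,0]]'|egrep 'pos|cont|wid'
```

```text
ee_pos: [550.5, 7.5, 341.5]
contact_force: [-0.1, 0.3, -0.1]
width: 3.1
ee_pos: [549.0, 7.6, 295.8]
contact_force: [0.0, 0.6, -0.3]
width: 0.3
ee_pos: [549.4, 7.2, 266.7]
contact_force: [-0.3, 0.3, 0.3]
width: 0.5
```

```bash
for i in 1 2; do python3 -m inch '[[[-0.0066,-0.0127,0],0,0],[[-0.0066,-0.0127,0],0,0],[[-0.0066,-0.0127,0],0,0],[[-0.0066,-0.0127,0],0,0],[[-0.0066,-0.0127,0],0,0]]'|egrep 'pos|cont'; done; python3 -m inch '[[[0,-0.008,0],0,0],[[0,-0.008,0],0,0],[[0,-0.008,0],0,0],[[0,0,0],0,0],[[0,0,0],0,0]]'|egrep 'pos|cont'
```

```text
ee_pos: [543.1, 15.8, 268.3]
contact_force: [0.3, -0.8, -0.2]
ee_pos: [536.1, 23.5, 268.0]
contact_force: [-1.0, -2.9, 1.2]
ee_pos: [535.6, 24.9, 268.1]
contact_force: [-1.6, -8.4, 0.8]
```

```bash
python3 -m inch '[[[0,-0.01,0],0,0],[[0,-0.01,0],0,0],[[0,0,0],0,0],[[0,0,0],0,0],[[0,0,0],0,0]]'|egrep 'pos|cont'; python3 -m inch '[[[0,0.06,0],0,0],[[0,0.06,0],0,0],[[0,0,-0.1],0,0],[[0,0,-0.1],0,0],[[0,0,-0.1],0,0]]'|egrep 'pos|cont'; python3 -m inch '[[[-0.1,0,-0.1],0,0],[[-0.1,0,-0.1],0,0],[[-0.1,0,0],0,0],[[0,0,0],0,0],[[0,0,0],0,0]]'|egrep 'pos|cont'
python3 - <<'E'
from h import *
a,m,s=shot("w6");print(s['t'],s['ee_pos'],s['tool_rot'])
for ang in(-.05,0,.05,.1):
    t=np.radians(28.2)+np.pi+np.arctan2(22,104)+ang;print(ang,proj(m,[613.2+106*np.cos(t),112.5+106*np.sin(t),82]))
c=proj(m,[532,44,82]).astype(int);r=a[max(c[1]-100,0):c[1]+50,max(c[0]-100,0):c[0]+100];print(max(c[1]-100,0),c[0]-100)
cv2.imwrite("pics/w6c.png",cv2.resize(r,None,fx=4,fy=4))
E
```

```text
ee_pos: [535.2, 25.8, 268.2]
contact_force: [-1.2, -13.2, 0.3]
ee_pos: [538.8, 13.0, 313.3]
contact_force: [-0.7, -0.1, 0.5]
ee_pos: [494.6, 4.5, 343.2]
contact_force: [0.5, 0.1, 0.3]
22.1167 [495.19410124   4.61157304 342.95487119] [-3.14066192e+00 -8.26340014e-04  1.96178161e-01]
-0.05 [234.53070574 160.28877367]
0 [240.51217491 157.11168865]
0.05 [246.34845474 153.61537702]
0.1 [252.02765154 149.80376869]
57 140
```

View pics/w6c.png

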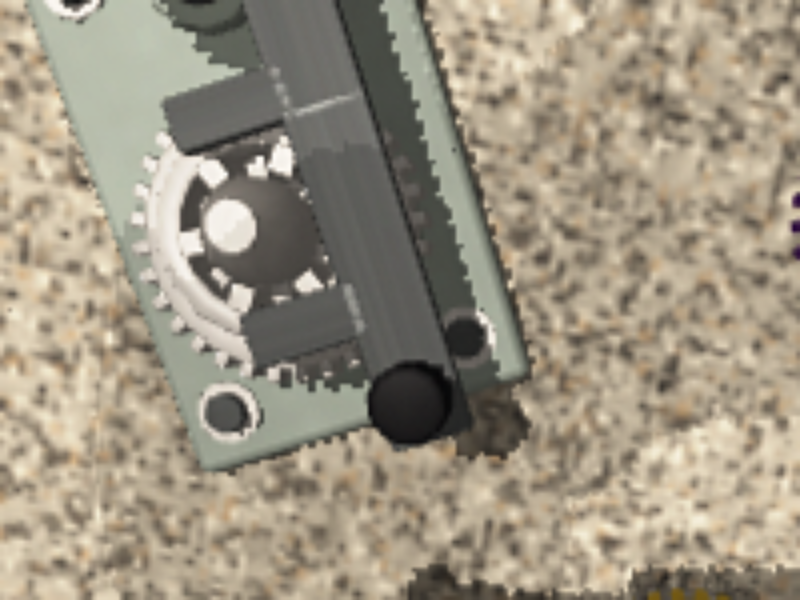

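The crop shows the knob at about (241, 157), where angle 0 projects to (240.5, 157.1). The arm is on its stop with its fork astride the shaft, and the gear lies flat beneath it.

```bash
python3 -c "from cell import *;print(job_done())"
```

```text
the job is handed in; nothing more can be done
None
```

The gear is home on the arbor's shoulder, boss up, and the retaining arm is on its stop over it; I let go and handed the job in at about 22 s. The judge returned no verdict, and I did not re-measure the bystanders, but no move showed contact with them.

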